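Hold the cash box latch back with the red key

TASK

Take the key with the red handle out of the key block and put it fully home into the lock on the lid of the grey cash box; its pins are sticky, so where they catch wiggle the key past them and do not force it. Then turn it a quarter turn clockwise, to the stop, and keep it held there against the latch spring so that the latch stays drawn: finish like that, still gripping the turned key. Leave the other two keys, the tape roll and the white label box where they are.

Things in the scene. Friction and masses are not known exactly. Their poses are not given: they have to be found in the camera images.
- red_bow (a point): Centre of the right key's red plastic handle: a flat plate 12 mm thick (key's x), 30 broad (y), 36 tall (z, up). The key stands upright, blade down, in the key block. Below this centre: handle ends at 18 mm, 7 mm thick neck to 26 mm, round collar (18 mm dia.) to 29 mm, 5 mm shank, flat steel bit from 35 to 51 mm. A half turn about z changes nothing. About 45 g.
- red_seat (a point): Centre of the underside of the red key's collar, 29 mm below the handle's centre; same axes. Below it: shank, then the double bit 3.5 mm thick (x), 16 mm broad (y), from 6 to 22 mm below, its end and corners rounded (1.75 mm). The key is fully home when this face sits on the lock face, at the keyhole point.
- yellow_bow (a point): Handle centre of a like key with a yellow handle; stays in the block.
- blue_bow (a point): Handle centre of a like key with a blue handle; stays in the block.
- key_block: Wooden block 60 (x) x 190 (y) x 40 mm high, fixed; three slots in a row along y, 60 mm apart, broad along y. Origin: centre of its underside. The keys' collars rest on its top, handles broad along the block's y; slots fit loosely (2 mm each way). Which key is in which slot varies.
- cash_box: Grey steel cash box 180 (x) x 250 (y) x 90 mm high, lid shut, fixed; folded carrying handle on the lid up to 98 mm high. Origin: centre of its underside; front is -x. The lock, a round bright plate 46 mm across and 3 mm proud, lies in the lid 48 mm in front of the middle. Block and box may stand on either side.
- keyhole (a point): Centre of the keyhole on the lock's top face, 93 mm above the bench; axes as the box's. Slot along the box's x, 19 x 5.5 mm, long sides bevelled to 10 mm at the face: the key goes straight down with its broad side (key's y) along the box's x, 22 mm deep. Two pairs of sticky pins poke in from the slot's ends: see joint lock.
- lock (a joint): Turn of the lock cylinder, rad: 0 locked, grows clockwise from above to a stop at 1.47; a spring (0.03-0.12 N m) turns it back; play 0.1 rad. The key turns only within 1 mm of home. Pins catch with the bit's end 8 and 15 mm below the lock face: a straight push may jam (10-50 N). Press lightly (8 N), shift the key 1.5 mm to and fro along the slot, press again, repeat.
- tape_mid (a point): Centre of a roll of brown packing tape lying flat, 96 mm dia. x 48 mm; loose bystander.
- label_mid (a point): Centre of a white label box 65 x 100 x 28 mm; loose bystander.
There are look-alikes about, which are no part of the job. There is more than one size of the part that bears red_bow; the job needs the largest.

How it is judged:
By the outcome, as a careful person would: the job done as asked, in the order asked, and still so for the second after the job is handed in, while the arm keeps its last pose, push and grip.
It also fails if it takes over 67 s, if anything falls off the work surface, if the arm or the gripper's body presses on something with over 40 N, if the wrist force passes 120 N, or if a joint passes its speed limit or range.

ROBOT

A 6-joint arm with a two-finger parallel gripper is mounted at the origin on the work surface. World frame = base frame: x ahead of the robot, y to its left, z up, the work surface at z = 0. Lengths are in m, angles in rad, forces in N, time in s.
With the tool pointing down it reaches from about 0.375 to 0.975 m from the base axis. Payload 3.8 kg.
Tool frame: the origin (TCP) lies at the very end of the fingers, on their centre line; the grasp point (between the pads) lies 19 mm behind it; z points along the fingers, y is the direction in which the jaws open and shut (so a half turn about z gives the same grasp; the last joint's range is limited). The gripper opens to 85 mm and grips with 20 to 120 N. Pads are 22 mm wide; open, the fingers measure 114 mm over their backs; the gripper's body (76 mm by 85 mm) begins 54 mm behind the grasp point. The pads swing forward as they close: fully open they stand 13 mm farther back than shut.
Start: joints at [-1.265, 0.264, 1.604, -0, 1.274, -0.037], TCP at [0.227, -0.636, 0.231] pointing down, gripper open.
Joint ranges: [-2.63, 2.63], [-0.94, 2.18], [0.31, 2.57], [-1.31, 4.45], [0, 2.66], [-2.55, 2.55]. Speed limits (rad/s): [2.57, 2.57, 3.14, 3.14, 3.14, 3.14].

INTERFACE

Orientations are given as a rotation vector (axis times angle).
In Python, from workcell import bot, read_camera, finish_job gives the robot as it stands. The module is installed in compiled form; this text tells all that it offers.
- The arm moves only by the tool servo_tool, never from a script. Its argument "targets" is text: rows parted by semicolons, each of 7 numbers parted by spaces: the turn, a rotation vector about the tool's x, y, z in rad, then the shift along the tool's x, y, z in mm, then the finger opening in mm, from 0 to 85.4. In form: wx wy wz x y z gripper; .... A call has 1 to 8 rows; each row shifts and turns the pose as measured when the row begins, along the tool's axes as they then stand; what a row does not reach is not made up. A row lasts 1/12 s, in which the tool goes at most 41.7 mm and 7.16 degrees, less where a joint would pass 70% of its speed; a pose out of reach is approached as far as the arm can. A call is refused whole if a number of a shift passes 41.7 or a number of a turn 0.125, either way. A call with a gripper value outside its range is refused whole. The fingers move at their own pace and stop on an object; "newtons" is the grip in N (left out, the last holds). Time passes only in rows, so rows that do not move let the fingers close. It gives the time, the measured TCP pose, the force and the opening at its end, in the units of the state.
- bot.read_state(): the state, without advancing time (a new reading comes with each control period).
- read_camera(name): name is "side" or "top"; returns a dict with "image" (420x560x3 uint8, red, green, blue), "mtx" (3x3 intrinsics, pixels), "eye" and "orientation" of the camera in the world. Camera axes: x right, y up, looking along -z (the intrinsics and any distortion apply to the point x, -y, -z); pixel columns grow to the right and rows downward; lengths in m; the calibration is good to about 2 mm. A picture is of the moment at which its call begins. There is no depth.
- finish_job(): hands the job in, once; it reports no verdict.
The state is a dict: "time": time; "q": joint angles; "joint_vel": joint speeds; "joint_torque": joint torques, N m; "tool_pos": TCP position; "tcp_rot": TCP orientation; "wrist_force": force on the tool from outside, world axes, zero at the start; "torque": the same for the moment, N m; "width": opening from 0.0 (shut) to 1.0 (fully open).
Only numpy, scipy, OpenCV 4.12 (cv2) and the standard library are available. Lean on these libraries where they do the work, as an engineer would, in place of code of your own. Each camera call takes 0.05 s, during which the arm holds its last target.

## Working session

There is one attempt and no reset: what is moved stays moved. The work goes in short steps, Python scripts to look and compute and a tool call to move; the robot and the scene stay as the last step left them, time stands still between calls to the robot, and variables do not carry over. Pictures are saved under pics/ and viewed, and the job is handed in when it is done.

Besides the shell and the picture viewer there is one more tool, called after ">>>" as a command line: name --argument value ..., lists and objects as JSON in quotes. servo_tool: Moves the arm, as the interface text tells. Its arguments: {"type":"object","properties":{"targets":{"type":"string"},"newtons":{"type":"number"}},"required":["targets"]}

```bash
mkdir -p pics
python3 - <<'E'
from workcell import bot, read_camera
import cv2,json
s=bot.read_state(); print(s)
for n in ("side","top"):
    c=read_camera(n); cv2.imwrite(f"pics/{n}0.png",c["image"][:,:,::-1])
    print(n,c["mtx"],c["eye"],c["orientation"],[k for k in c])
E
```

```text
{'time': 0.0, 'q': array([-1.26486072e+00,  2.64754773e-01,  1.60540264e+00, -3.45111499e-06,
        1.27372910e+00, -3.68680073e-02]), 'joint_vel': array([-0.00246973, -0.00045444,  0.00079301, -0.00095043, -0.00040136,
        0.00163759]), 'joint_torque': array([ 1.06938460e-03, -5.15110767e+01, -3.67315757e+01, -2.61381274e-04,
        1.30459006e-02,  4.63307856e-06]), 'tool_pos': array([ 0.22667671, -0.63499828,  0.2299455 ]), 'tcp_rot': array([-3.09331806e+00, -5.35455847e-01,  4.88071057e-04]), 'wrist_force': array([ 0.56449394, -0.51138997, -0.14302555]), 'torque': array([-0.04492665,  0.01373054, -0.00910611]), 'width': 1.000044584663133}
side [[420.04525185   0.         287.13822973]
 [  0.         420.04525185 208.21921023]
 [  0.           0.           1.        ]] [0.33900384 0.60454576 0.48876738] [ 0.25423044 -1.3078109  -2.42200504] ['image', 'mtx', 'eye', 'orientation']
top [[474.14152573   0.         275.90806912]
 [  0.         474.14152573 209.84336587]
 [  0.           0.           1.        ]] [0.4203772  0.02857782 0.98311492] [ 0.1140155  -0.14356667 -1.58552229] ['image', 'mtx', 'eye', 'orientation']
```

View pics/side0.png

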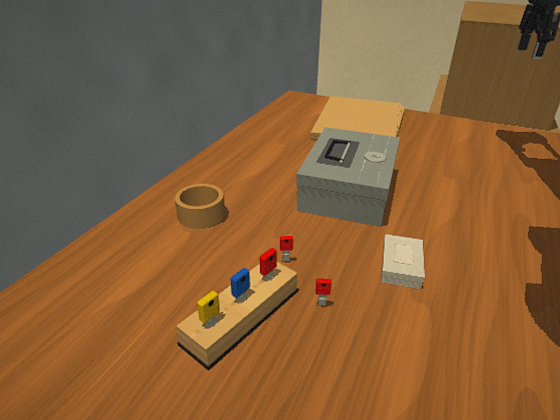

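View pics/top0.png

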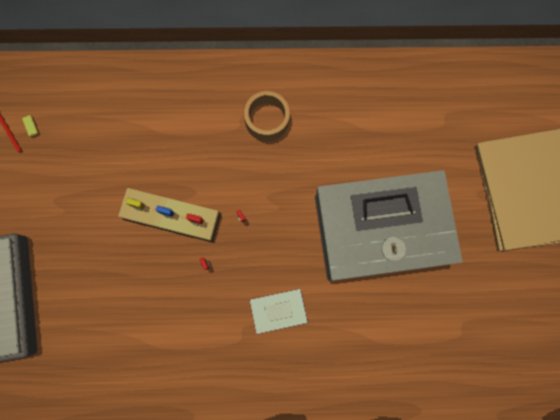

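Candidates for the red key: the block key at top (195,218), small red keys at (241,216) and (204,264), and a red pencil at (8,132). The description points to the one in the block, so I'll check it in crops.

```bash
cat > h.py <<'E'
import numpy as np, cv2
from scipy.spatial.transform import Rotation as R
from workcell import bot, read_camera
def ray(c,u,v):
    K=c["mtx"]; d=np.array([(u-K[0,2])/K[0,0],-(v-K[1,2])/K[1,1],-1.]); d=R.from_rotvec(c["orientation"]).apply(d)
    return np.array(c["eye"]),d/np.linalg.norm(d)
def plane(c,u,v,z):
    o,d=ray(c,u,v); return o+d*(z-o[2])/d[2]
def tri(r1,r2):
    A=[];b=[]
    for o,d in (r1,r2):
        P=np.eye(3)-np.outer(d,d);A.append(P);b.append(P@o)
    A=np.vstack(A);b=np.hstack(b);x=np.linalg.lstsq(A,b,rcond=None)[0]
    gap=[np.linalg.norm((np.eye(3)-np.outer(d,d))@(x-o)) for o,d in (r1,r2)]
    return x,gap
def proj(c,p):
    K=c["mtx"];q=R.from_rotvec(c["orientation"]).inv().apply(np.array(p)-c["eye"])
    return K[0,2]+K[0,0]*q[0]/-q[2],K[1,2]+K[1,1]*-q[1]/-q[2]
def crop(c,u0,v0,u1,v1,k,fn):
    im=c["image"][v0:v1,u0:u1,::-1]; cv2.imwrite(fn,cv2.resize(im,None,fx=k,fy=k,interpolation=cv2.INTER_CUBIC))
def blobs(m,mn=8):
    n,l,st,ce=cv2.connectedComponentsWithStats(m.astype(np.uint8))
    return [(st[i].tolist(),ce[i].round(2).tolist()) for i in range(1,n) if st[i,4]>=mn]
E
python3 - <<'E'
from h import *
t=read_camera("top");s=read_camera("side")
crop(t,110,180,260,280,5,"pics/t_block.png");crop(s,170,220,340,370,4,"pics/s_block.png")
crop(t,310,165,470,285,5,"pics/t_box.png");crop(s,290,120,410,225,6,"pics/s_box.png")
for c,n in((t,"top"),(s,"side")):
    i=c["image"].astype(int);r,g,b=i[...,0],i[...,1],i[...,2]
    print(n,"red",blobs((r>110)&(g<50)&(b<60)&(r>3*g)))
    print(n,"yel",blobs((r>110)&(g>100)&(b<60)))
    print(n,"blue",blobs((b>70)&(b>1.6*r)))
E
```

```text
top red [([0, 115, 21, 37, 132], [9.55, 133.92]), ([238, 211, 7, 10, 28], [240.86, 215.29]), ([188, 215, 13, 8, 57], [194.05, 218.4]), ([201, 259, 7, 10, 40], [203.8, 263.18])]
top yel [([343, 119, 37, 8, 119], [361.24, 122.08]), ([139, 121, 14, 4, 25], [145.8, 122.48]), ([154, 121, 13, 3, 17], [159.18, 122.06]), ([152, 125, 26, 5, 54], [162.74, 127.46]), ([213, 125, 6, 2, 9], [215.22, 125.44]), ([220, 124, 16, 3, 21], [228.05, 124.81]), ([30, 127, 7, 9, 13], [34.23, 131.92]), ([322, 159, 14, 2, 15], [328.73, 159.87]), ([126, 198, 16, 9, 86], [133.07, 202.14]), ([353, 330, 15, 2, 22], [360.14, 330.32])]
top blue [([156, 206, 16, 9, 82], [163.59, 210.24])]
side red [([280, 236, 13, 15, 168], [285.89, 242.86]), ([260, 248, 16, 28, 306], [267.11, 261.46]), ([316, 279, 15, 16, 208], [322.88, 286.32])]
side yel [([462, 1, 64, 23, 939], [493.26, 12.05]), ([555, 7, 5, 5, 19], [557.21, 9.37]), ([440, 75, 8, 12, 29], [443.21, 79.41]), ([436, 87, 8, 9, 23], [439.39, 91.13]), ([184, 94, 128, 115, 1922], [251.06, 159.34]), ([434, 94, 3, 6, 8], [435.0, 96.75]), ([285, 96, 45, 47, 486], [308.5, 11
[... 4675 characters left out ...]
 43], [194.26, 375.72]), ([240, 369, 7, 6, 11], [243.09, 370.64]), ([378, 369, 4, 5, 9], [379.44, 371.0]), ([119, 372, 5, 5, 9], [120.33, 374.22]), ([195, 373, 14, 19, 29], [201.48, 381.72]), ([237, 375, 4, 7, 10], [238.2, 377.8]), ([464, 379, 5, 22, 38], [465.92, 390.37]), ([102, 382, 6, 6, 13], [103.85, 384.23]), ([96, 388, 5, 7, 9], [98.0, 391.0]), ([207, 389, 14, 18, 37], [213.81, 396.62]), ([180, 390, 5, 7, 8], [181.62, 393.25]), ([187, 397, 5, 7, 9], [189.0, 399.78]), ([309, 401, 8, 8, 16], [313.12, 404.69]), ([463, 409, 3, 10, 12], [464.25, 413.33]), ([199, 414, 5, 6, 8], [201.25, 416.25]), ([376, 414, 4, 6, 9], [377.22, 416.0])]
side blue [([231, 268, 18, 30, 377], [239.46, 282.46])]
```

View pics/t_block.png

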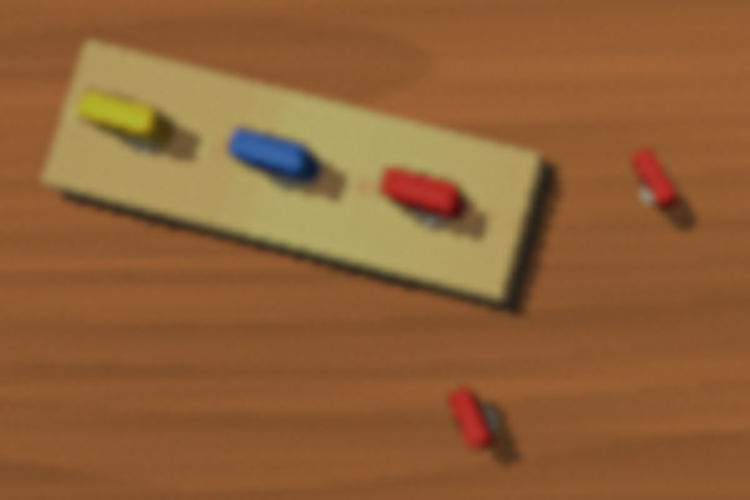

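View pics/s_block.png

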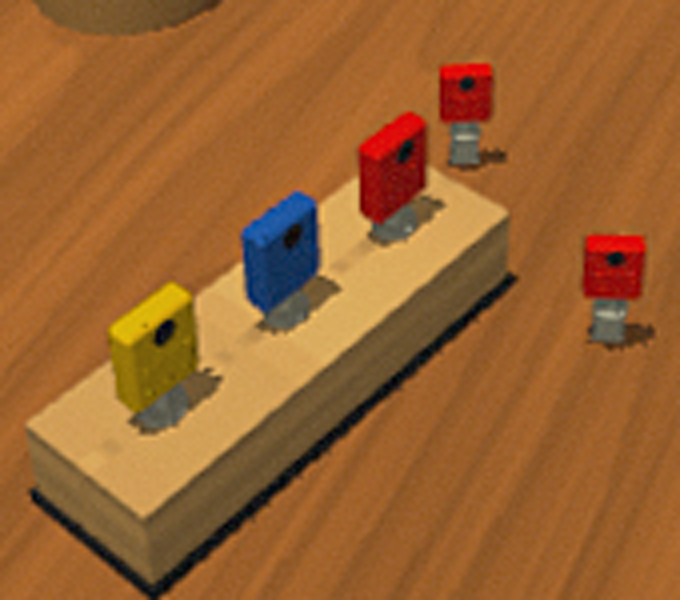

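View pics/t_box.png

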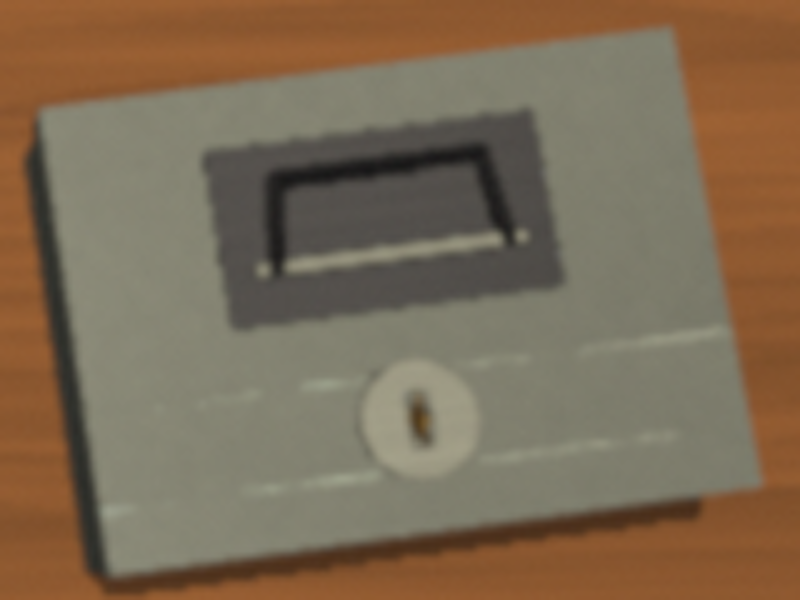

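View pics/s_box.png

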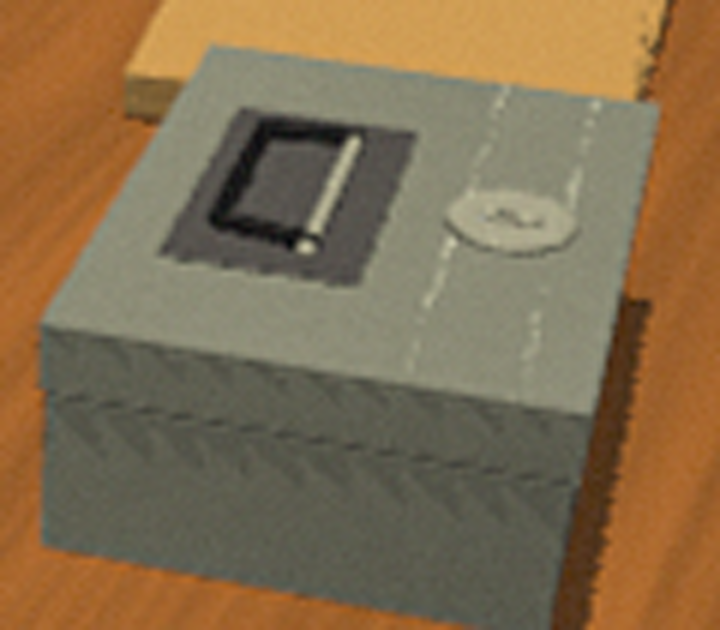

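Run:
```python
from h import *
t=read_camera("top");s=read_camera("side")
f=lambda p,k,o:((p[0]+.5)/k-.5+o[0],(p[1]+.5)/k-.5+o[1])
def quad(name,pts,o,z,k=5):
    P=np.array([plane(t,*f(p,k,o),z)[:2] for p in pts]);print(name,P.round(4).tolist())
    print(' edges',[round(float(np.linalg.norm(P[i]-P[(i+1)%4])),4) for i in range(4)],'centre',P.mean(0).round(4))
    for a,b in((0,1),(3,2),(0,3),(1,2)):
        d=P[b]-P[a];print('  dir deg',np.degrees(np.arctan2(d[1],d[0])).round(2))
quad('block',[(88,40),(545,155),(505,305),(42,185)],(110,180),.04)
quad('box',[(40,107),(675,28),(762,487),(105,577)],(310,165),.09)
# lock plate
i=t["image"].astype(int)
g=i.sum(2)/3
sub=g[232:265,377:411];print(np.median(sub))
c=i[225:275,370:420].mean(2)
m=np.zeros(g.shape,bool);m[230:266,377:412]=(g>135)[230:266,377:412]
for b in blobs(m,30):print(b,plane(t,*b[1],.093))
m=np.zeros(g.shape,bool);m[240:258,388:400]=(g<105)[240:258,388:400]
for b in blobs(m,3):
    print('hole',b,plane(t,*b[1],.093))
for r in range(240,258): print(g[r,384:404].astype(int).tolist())
```

```text
block [[0.6266, 0.3089], [0.5763, 0.1246], [0.5161, 0.1405], [0.5676, 0.3254]]
 edges [0.1911, 0.0623, 0.1919, 0.0612] centre [0.5717 0.2248]
  dir deg -105.26
  dir deg -105.58
  dir deg 164.39
  dir deg 165.2
box [[0.6129, -0.071], [0.6403, -0.32], [0.4618, -0.3391], [0.4331, -0.0892]]
 edges [0.2504, 0.1795, 0.2515, 0.1807] centre [ 0.537  -0.2048]
  dir deg -83.72
  dir deg -83.45
  dir deg -174.24
  dir deg -173.89
124.83333333333334
([383, 237, 23, 23, 347], [393.67, 248.29]) [ 0.48986131 -0.21026918  0.093     ]
hole ([392, 244, 4, 10, 33], [393.55, 248.64]) [ 0.48920608 -0.21000185  0.093     ]
[112, 119, 135, 145, 148, 148, 148, 147, 148, 147, 147, 148, 148, 147, 146, 145, 143, 135, 127, 123]
[121, 135, 145, 148, 149, 148, 148, 147, 146, 146, 146, 147, 148, 148, 147, 148, 146, 142, 134, 127]
[135, 145, 149, 149, 148, 148, 148, 142, 138, 135, 137, 141, 146, 148, 148, 148, 149, 147, 143, 135]
[143, 148, 149, 149, 149, 149, 143, 130, 118, 114, 119, 132, 143, 147, 149, 149, 148, 148, 147, 142]
[147, 149, 149, 149, 149, 147, 139, 120, 109, 103, 106, 123, 140, 148, 148, 149, 149, 
[... 597 characters left out ...]
]
[150, 151, 150, 150, 149, 149, 147, 133, 102, 73, 70, 90, 114, 135, 145, 147, 146, 146, 147, 146]
[147, 150, 148, 149, 148, 147, 147, 137, 115, 93, 78, 83, 109, 134, 146, 148, 148, 148, 148, 148]
[142, 149, 148, 148, 148, 148, 148, 143, 127, 114, 99, 92, 114, 136, 146, 149, 149, 150, 151, 149]
[132, 146, 150, 149, 149, 150, 150, 146, 135, 126, 121, 119, 130, 143, 149, 150, 150, 151, 152, 149]
[122, 143, 150, 150, 152, 151, 151, 151, 145, 141, 140, 143, 145, 149, 151, 152, 151, 151, 150, 143]
[119, 134, 147, 152, 152, 153, 152, 151, 151, 150, 151, 151, 150, 151, 150, 149, 149, 147, 143, 133]
[121, 127, 137, 146, 150, 151, 151, 151, 150, 149, 149, 148, 148, 147, 146, 146, 144, 139, 132, 125]
```

Run:
```python
from h import *
t=read_camera("top");s=read_camera("side")
i=t["image"].astype(int);r,g,b=i[...,0],i[...,1],i[...,2]
m=((r>85)&(g<60)&(b<65)&(r>2.2*g));m[:, :180]=0;m[:,215:]=0;m[:205]=0;m[235:]=0
for z in(.087,.08): print(blobs(m),[plane(t,*x[1],z).round(4) for x in blobs(m)])
ys,xs=np.nonzero(m);P=np.array([plane(t,x,y,.086)[:2] for x,y in zip(xs,ys)]);
rc=cv2.minAreaRect((P*1000).astype(np.float32));print(rc)
w,v=np.linalg.eigh(np.cov(P.T));print(np.degrees(np.arctan2(v[1,1],v[0,1])),np.sqrt(w*12))
# predicted pixels for expected key centred on slot
c=np.array([.5559,.1669]);a=np.radians(74.7)
for cc in [c]:
  for z in (.069,.087,.051):
    print(z,'top',np.round(proj(t,[*cc,z]),1),'side',np.round(proj(s,[*cc,z]),1))
i=s["image"].astype(int);r,g,b=i[...,0],i[...,1],i[...,2]
m=((r>85)&(g<60)&(b<65)&(r>2.2*g));m[:, :250]=0;m[:,279:]=0;m[:240]=0;m[280:]=0
B=blobs(m);print(B)
for (st,ce) in B:
  print(plane(s,*ce,.07), plane(s,ce[0],st[1],.087))
# handle hole (dark) center in side: on near face
crop(s,250,240,290,285,14,"pics/s_red.png");crop(t,175,205,215,235,18,"pics/t_red.png")
```

```text
[([187, 215, 15, 8, 79], [194.23, 218.37])] [array([0.5544, 0.1661, 0.087 ])]
[([187, 215, 15, 8, 79], [194.23, 218.37])] [array([0.5554, 0.1672, 0.08  ])]
((554.5811767578125, 166.8976287841797), (27.88815689086914, 10.674674987792969), 74.85808563232422)
72.10788226174702 [0.01050025 0.02698402]
0.069 top [195.2 218.9] side [268.7 261.1]
0.087 top [193.8 217.6] side [268.7 251.9]
0.051 top [196.6 220.3] side [268.8 270. ]
[([260, 248, 17, 28, 332], [267.53, 261.37])]
[0.55676053 0.16928382 0.07      ] [0.56153574 0.15932848 0.087     ]
```

View pics/s_red.png

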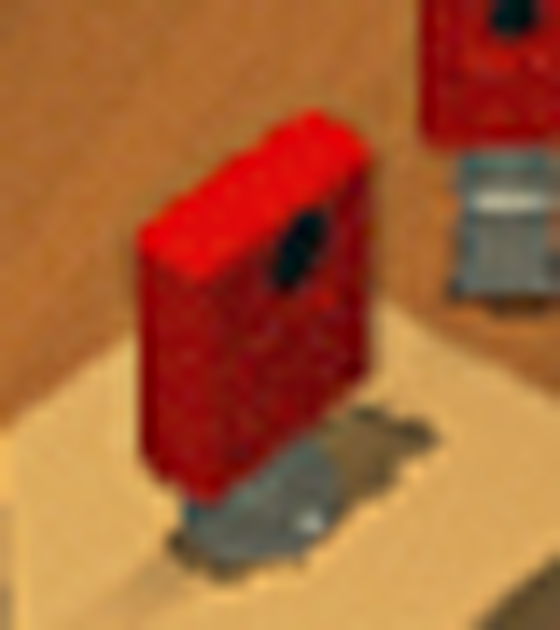

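View pics/t_red.png

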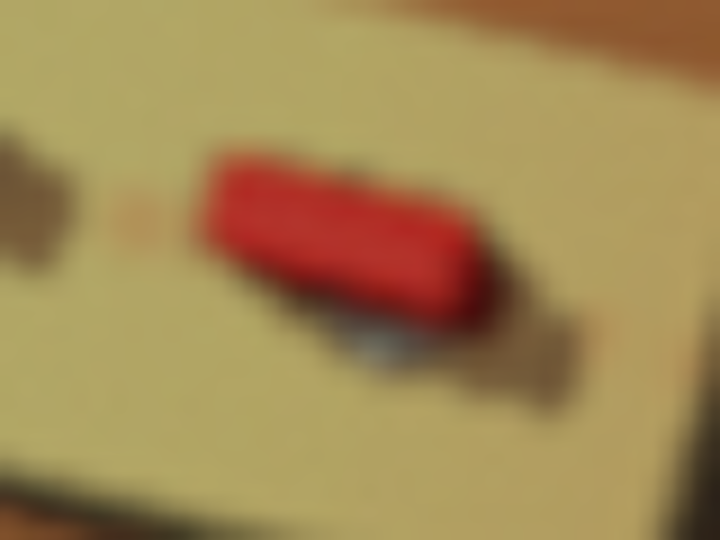

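The choice is clear: the largest red key is the one in the block, at top (194,218) and side (267,261). Its handle is full size, about 28×11 mm, matching the blue and yellow ones. The free-standing red keys are smaller. The box corners, lock plate and keyhole agree with the given sizes to within 1 mm.

```bash
cat >> h.py <<'E'
def plan(pos,psi,n=8,step=40,rot=.12,show=True):
    """pos m target TCP, psi deg = yaw of tool y, tool down"""
    s=bot.read_state();p=np.array(s["tool_pos"]);Rm=R.from_rotvec(s["tcp_rot"])
    a=np.radians(psi);T=R.from_matrix(np.array([[-np.sin(a),np.cos(a),0],[np.cos(a),np.sin(a),0],[0,0,-1]]).T)
    # columns x,y,z ; y=(cos,sin,0), z=-Z, x=y cross z
    y=np.array([np.cos(a),np.sin(a),0]);z=np.array([0,0,-1.]);x=np.cross(y,z);T=R.from_matrix(np.array([x,y,z]).T)
    out=[]
    for k in range(n):
        d=(np.array(pos)-p)*1000;L=np.linalg.norm(d)
        if L>step:d*=step/L
        w=(Rm.inv()*T).as_rotvec();A=np.linalg.norm(w)
        if A<.002 and L<.1:break
        if A>rot:w*=rot/A
        loc=Rm.inv().apply(d);out.append([*w.round(3),*loc.round(1)])
        p=p+d/1000;Rm=Rm*R.from_rotvec(w)
    if show:
        yv=R.from_rotvec(s["tcp_rot"]).apply([0,1,0]);zv=R.from_rotvec(s["tcp_rot"]).apply([0,0,1])
        print('t',s["time"],'pos',np.round(s["tool_pos"],4),'psi',np.degrees(np.arctan2(yv[1],yv[0])).round(2),'z',zv.round(3),'F',np.round(s["wrist_force"],1),'M',np.round(s["torque"],2),'w',round(s["width"],3),'q6',round(s["q"][5],2))
        d=np.array(pos)-s["tool_pos"];print('left mm',(d*1000).round(1))
    for o in out:print(*o)
E
python3 -c "
from h import *
plan([.555,.167,.2],-15.3)"
```

```text
t 0.4 pos [ 0.2269 -0.6356  0.2311] psi -70.36 z [-0.  0. -1.] F [0.8 0.3 0.2] M [-0.01  0.1   0.03] w 0.998 q6 -0.04
left mm [328.1 802.6 -31.1]
-0.0 -0.0 -0.12 26.7 -29.8 1.4
-0.0 -0.0 -0.12 30.1 -26.4 1.4
-0.0 -0.0 -0.12 33.0 -22.6 1.4
-0.0 -0.0 -0.12 35.5 -18.5 1.4
-0.0 -0.0 -0.12 37.4 -14.1 1.4
-0.0 -0.0 -0.12 38.8 -9.5 1.4
-0.0 -0.0 -0.12 39.7 -4.8 1.4
-0.0 -0.0 -0.12 40.0 0.0 1.4
```

>>> servo_tool --targets "0 0 -0.12 26.7 -29.8 1.4 85; 0 0 -0.12 30 -26.4 1.4 85; 0 0 -0.12 33 -22.6 1.4 85; 0 0 -0.12 35.5 -18.5 1.4 85; 0 0 -0.12 37.4 -14 1.4 85; 0 0 -0.12 38.8 -9.5 1.4 85; 0 0 -0.12 39.7 -4.8 1.4 85; 0 0 -0.12 40 0 1.4 85" --newtons 60

```text
time: 1.07
tool_pos: [0.3442, -0.3352, 0.2175]
tcp_rot: [2.466, 1.939, -0.004]
wrist_force: [0.9, 0.7, -0.3]
width: 0.997
```

```bash
python3 -c "
from h import *
plan([.555,.167,.18],-15.3)"
```

```text
t 1.0667 pos [ 0.3442 -0.3352  0.2175] psi -13.65 z [ 0.001 -0.005 -1.   ] F [ 0.9  0.7 -0.3] M [0.05 0.01 0.02] w 0.997 q6 -0.58
left mm [210.8 502.2 -37.5]
0.002 0.005 0.029 39.4 6.3 2.6
0.0 0.0 0.0 39.6 5.2 2.7
-0.0 -0.0 0.0 39.6 5.2 2.7
0.0 0.0 0.0 39.6 5.2 2.7
-0.0 -0.0 0.0 39.6 5.2 2.7
0.0 0.0 0.0 39.6 5.2 2.7
-0.0 0.0 0.0 39.6 5.2 2.7
0.0 0.0 0.0 39.6 5.2 2.7
```

>>> servo_tool --targets "0.002 0.005 0.029 39.4 6.3 2.6 85; 0 0 0 39.6 5.2 2.7 85; 0 0 0 39.6 5.2 2.7 85; 0 0 0 39.6 5.2 2.7 85; 0 0 0 39.6 5.2 2.7 85; 0 0 0 39.6 5.2 2.7 85; 0 0 0 39.6 5.2 2.7 85; 0 0 0 39.6 5.2 2.7 85"

```text
time: 1.73
tool_pos: [0.4697, -0.0266, 0.199]
tcp_rot: [2.487, 1.902, 0.01]
wrist_force: [0.5, -0.2, -0.1]
width: 0.993
```

```bash
python3 -c "
from h import *
plan([.555,.167,.12],-15.3)"
```

```text
t 1.7333 pos [ 0.4697 -0.0266  0.199 ] psi -15.18 z [ 0.011 -0.004 -1.   ] F [ 0.5 -0.2 -0.1] M [-0.01 -0.02 -0.06] w 0.993 q6 0.16
left mm [ 85.3 193.6 -79. ]
0.012 0.001 0.002 37.1 5.4 14.0
0.0 0.0 0.0 37.1 5.5 14.0
-0.0 -0.0 0.0 37.1 5.5 14.0
0.0 -0.0 0.0 37.1 5.5 14.0
0.0 0.0 0.0 37.1 5.5 14.0
-0.0 -0.0 0.0 23.9 3.6 9.0
```

>>> servo_tool --targets "0.012 0 0.002 37 5.4 10 50; 0 0 0 37 5.5 10 50; 0 0 0 37 5.5 12 50; 0 0 0 37 5.5 12 50; 0 0 0 37 5.5 12 50; 0 0 0 24 3.6 9 50; 0 0 0 0 0 0 50"

```text
time: 2.32
tool_pos: [0.5614, 0.1856, 0.1352]
tcp_rot: [2.485, 1.913, 0.015]
wrist_force: [-0.7, -0.1, 0.2]
width: 0.585
```

Run:
```python
from h import *
plan([.555,.167,.05],-15.3,step=25)
t=read_camera("top");s=read_camera("side")
crop(t,130,160,250,260,6,"pics/t1.png");crop(s,170,170,340,300,4,"pics/s1.png")
```

```text
t 2.3167 pos [0.5614 0.1856 0.1352] psi -14.84 z [ 0.011  0.002 -1.   ] F [-0.7 -0.1  0.2] M [-0.01  0.02  0.01] w 0.585 q6 0.54
left mm [ -6.4 -18.6 -85.2]
0.01 -0.004 0.008 -5.7 -0.7 24.3
-0.0 0.0 0.0 -5.6 -0.4 24.4
-0.0 -0.0 0.0 -5.6 -0.4 24.4
0.0 0.0 0.0 -2.8 -0.2 12.2
```

View pics/t1.png

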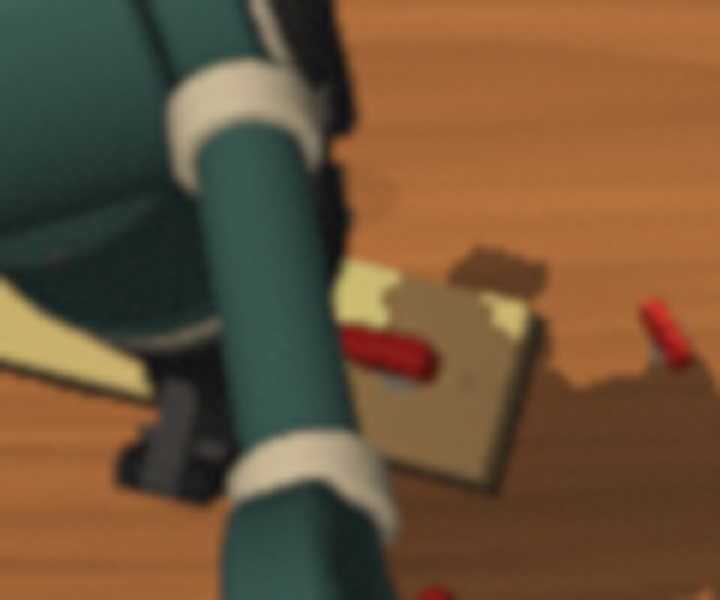

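View pics/s1.png

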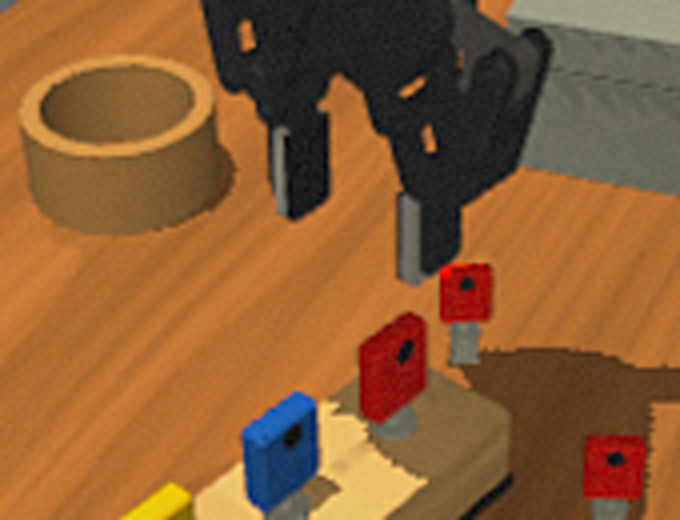

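>>> servo_tool --targets "0.01 -0.004 0.008 -10 -1 5 45; 0 0 0 -9.5 -1 10 45; 0 0 0 0 0 10 45; 0 0 0 0 0 0 45"

```text
time: 2.75
tool_pos: [0.5526, 0.1585, 0.1113]
tcp_rot: [2.5, 1.898, -0.001]
wrist_force: [0.2, -0.1, -0.7]
width: 0.53
```

Run:
```python
from h import *
plan([.555,.167,.05],-15.3,step=20)
```

```text
t 2.75 pos [0.5526 0.1585 0.1113] psi -15.58 z [ 0.001 -0.003 -1.   ] F [ 0.2 -0.1 -0.7] M [-0.04  0.01 -0.01] w 0.53 q6 0.51
left mm [  2.4   8.5 -61.3]
0.002 0.002 -0.005 2.9 -0.0 19.8
0.0 -0.0 0.0 2.9 0.0 19.8
0.0 0.0 0.0 2.9 0.0 19.8
0.0 0.0 0.0 0.3 0.0 1.9
```

>>> servo_tool --targets "0 0.002 -0.005 8 0 5 45; 0 0 0 0 0 0 45; 0 0 0 0 0 0 45"

```text
time: 3.0
tool_pos: [0.5539, 0.1635, 0.1051]
tcp_rot: [2.501, 1.9, -0.0]
wrist_force: [0.5, 0.2, -1.0]
width: 0.525
```

Run:
```python
from h import *
plan([.555,.167,.05],-15.3,step=20)
```

```text
t 3.0 pos [0.5539 0.1635 0.1051] psi -15.55 z [ 0.    -0.001 -1.   ] F [ 0.5  0.2 -1. ] M [-0.02  0.03 -0.  ] w 0.525 q6 0.52
left mm [  1.1   3.5 -55.1]
0.001 0.001 -0.004 1.3 0.0 20.0
-0.0 -0.0 -0.0 1.3 0.1 20.0
0.0 -0.0 0.0 1.0 0.0 15.2
```

>>> servo_tool --targets "0 0 -0.005 3 0 14 45; 0 0 0 1.5 0 14 45; 0 0 0 0 0 12 45; 0 0 0 0 0 5 45; 0 0 0 0 0 0 45"

```text
time: 3.42
tool_pos: [0.5577, 0.1688, 0.0608]
tcp_rot: [2.494, 1.905, 0.008]
wrist_force: [0.2, 0.3, -0.2]
width: 0.526
```

Run:
```python
from h import *
plan([.555,.167,.05],-15.3,step=20)
s=read_camera("side");crop(s,190,160,330,310,4,"pics/s2.png")
```

```text
t 3.4167 pos [0.5577 0.1688 0.0608] psi -15.24 z [ 0.006  0.001 -1.   ] F [ 0.2  0.3 -0.2] M [0.01 0.07 0.02] w 0.526 q6 0.52
left mm [ -2.7  -1.8 -10.8]
0.005 -0.002 0.001 -2.5 -2.2 10.8
```

View pics/s2.png

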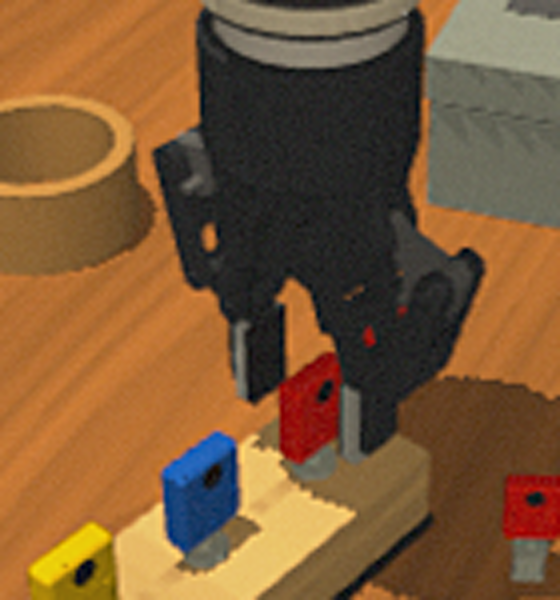

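>>> servo_tool --targets "0.006 -0.002 0 -2.5 -2.5 10 45; 0 0 0 -0.7 -0.7 3 45; 0 0 0 0 0 0 45"

```text
time: 3.72
tool_pos: [0.5549, 0.1668, 0.0485]
tcp_rot: [2.496, 1.907, 0.003]
wrist_force: [0.2, 0.0, 0.5]
width: 0.525
```

Run:
```python
from h import *
plan([.555,.167,.05],-15.3,step=20)
```

```text
t 3.7167 pos [0.5549 0.1668 0.0485] psi -15.23 z [ 0.002  0.001 -1.   ] F [0.2 0.  0.5] M [0.01 0.03 0.  ] w 0.525 q6 0.51
left mm [0.1 0.2 1.5]
0.001 -0.001 0.001 0.3 0.1 -1.5
```

>>> servo_tool --targets "0 0 0 0 0 -1.5 25; 0 0 0 0 0 0 5; 0 0 0 0 0 0 5; 0 0 0 0 0 0 5; 0 0 0 0 0 0 5; 0 0 0 0 0 0 5" --newtons 70

```text
time: 4.22
tool_pos: [0.5561, 0.1667, 0.0515]
tcp_rot: [2.495, 1.906, 0.007]
wrist_force: [0.4, 0.3, -0.4]
width: 0.133
```

Run:
```python
from h import *
plan([.555,.167,.14],-15.3,step=20)
s=read_camera("side");crop(s,190,160,330,310,4,"pics/s3.png")
```

```text
t 4.2167 pos [0.5561 0.1667 0.0515] psi -15.24 z [ 0.004  0.001 -1.   ] F [ 0.4  0.3 -0.4] M [-0.04 -0.06  0.02] w 0.133 q6 0.51
left mm [-1.1  0.3 88.5]
0.004 -0.003 0.001 0.1 -0.2 -20.0
-0.0 0.0 0.0 0.0 -0.3 -20.0
0.0 0.0 0.0 0.0 -0.3 -20.0
0.0 0.0 0.0 0.0 -0.3 -20.0
0.0 0.0 0.0 0.0 -0.1 -8.5
```

View pics/s3.png

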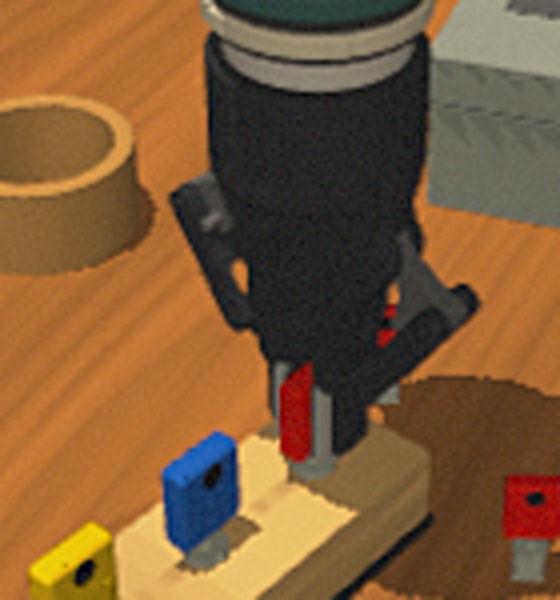

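>>> servo_tool --targets "0.003 -0.002 0 0 0 -10 5; 0 0 0 0 0 -15 5; 0 0 0 0 0 -25 5; 0 0 0 0 0 -25 5; 0 0 0 0 0 -25 5; 0 0 0 0 0 -15 5; 0 0 0 0 0 0 5; 0 0 0 0 0 0 5"

```text
time: 4.93
tool_pos: [0.5554, 0.1665, 0.1747]
tcp_rot: [2.496, 1.907, -0.001]
wrist_force: [0.5, -0.9, -1.4]
width: 0.13
```

Run:
```python
from h import *
plan([.489,-.21,.18],96.2,step=30)
s=read_camera("side");crop(s,190,100,330,310,3,"pics/s4.png")
```

```text
t 4.9333 pos [0.5554 0.1665 0.1747] psi -15.23 z [-0.001 -0.    -1.   ] F [ 0.5 -0.9 -1.4] M [0.03 0.02 0.02] w 0.13 q6 0.51
left mm [ -66.4 -376.5    5.3]
-0.0 -0.0 -0.12 -29.9 2.7 -0.4
-0.0 -0.0 -0.12 -30.0 -0.9 -0.4
-0.0 -0.0 -0.12 -29.7 -4.4 -0.4
-0.0 -0.0 -0.12 -28.9 -8.0 -0.4
-0.0 -0.0 -0.12 -27.8 -11.4 -0.4
-0.0 -0.0 -0.12 -26.2 -14.6 -0.4
-0.0 -0.0 -0.12 -24.3 -17.6 -0.4
-0.0 -0.0 -0.12 -22.0 -20.4 -0.4
```

View pics/s4.png

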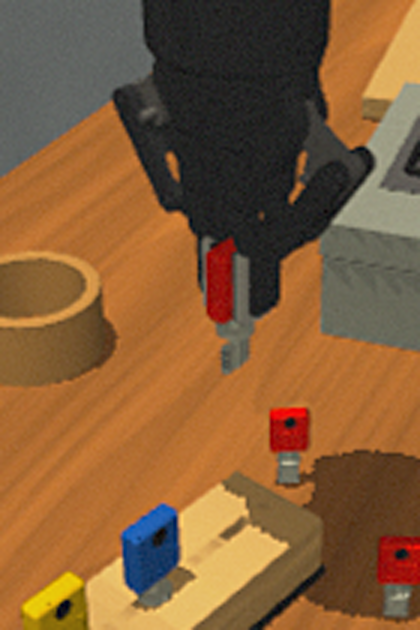

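The key came out of the block, held and with its bit visible. I'll carry it to the lock while turning +111° about vertical, because q6 then keeps room for the clockwise turn.

>>> servo_tool --targets "0 0 -0.12 -29.9 2.7 -0.4 5; 0 0 -0.12 -30 -0.9 -0.4 5; 0 0 -0.12 -29.7 -4.4 -0.4 5; 0 0 -0.12 -28.9 -8 -0.4 5; 0 0 -0.12 -27.8 -11.4 -0.4 5; 0 0 -0.12 -26.2 -14.6 -0.4 5; 0 0 -0.12 -24.3 -17.6 -0.4 5; 0 0 -0.12 -22 -20.4 -0.4 5"

```text
time: 5.65
tool_pos: [0.5084, -0.0723, 0.1656]
tcp_rot: [-1.272, -2.852, 0.007]
wrist_force: [0.5, -0.8, 0.0]
width: 0.129
```

Run:
```python
from h import *
plan([.489,-.21,.18],96.2,step=30)
```

```text
t 5.65 pos [ 0.5084 -0.0723  0.1656] psi 41.92 z [-0.019  0.003 -1.   ] F [ 0.5 -0.8  0. ] M [ 0.   -0.01 -0.02] w 0.129 q6 -0.92
left mm [ -19.4 -137.7   14.4]
-0.0 -0.002 -0.12 -19.2 -22.9 -3.1
-0.0 -0.002 -0.12 -16.3 -25.0 -3.1
-0.0 -0.002 -0.12 -13.2 -26.8 -3.0
-0.0 -0.002 -0.12 -9.9 -28.2 -3.0
-0.0 -0.002 -0.12 -4.3 -19.2 -2.0
-0.0 -0.002 -0.12 0.0 0.0 0.0
-0.0 -0.002 -0.12 0.0 0.0 0.0
-0.0 -0.002 -0.108 0.0 0.0 0.0
```

>>> servo_tool --targets "0 -0.002 -0.12 -19 -22.9 -3 5; 0 -0.002 -0.12 -16 -25 -3 5; 0 -0.002 -0.12 -12 -24 -3 5; 0 -0.002 -0.12 -8 -22 -3 5; 0 -0.002 -0.12 -3 -12 -2 5; 0 -0.002 -0.12 0 0 0 5; 0 -0.002 -0.12 0 0 0 5; 0 -0.002 -0.1 0 0 0 5"

```text
time: 6.32
tool_pos: [0.48, -0.2031, 0.1652]
tcp_rot: [0.212, -3.107, -0.011]
wrist_force: [0.1, -0.7, -0.5]
width: 0.128
```

Run:
```python
from h import *
plan([.489,-.21,.15],96.2,step=20)
t=read_camera("top");s=read_camera("side")
crop(t,320,170,470,280,5,"pics/t5.png");crop(s,290,40,450,190,4,"pics/s5.png")
```

```text
t 6.3167 pos [ 0.48   -0.2031  0.1652] psi 97.8 z [-0.028  0.005 -1.   ] F [ 0.1 -0.7 -0.5] M [-0.03 -0.03  0.03] w 0.128 q6 -2.15
left mm [  9.   -6.9 -15.2]
0.009 -0.027 0.028 -8.4 -8.2 14.9
```

View pics/t5.png

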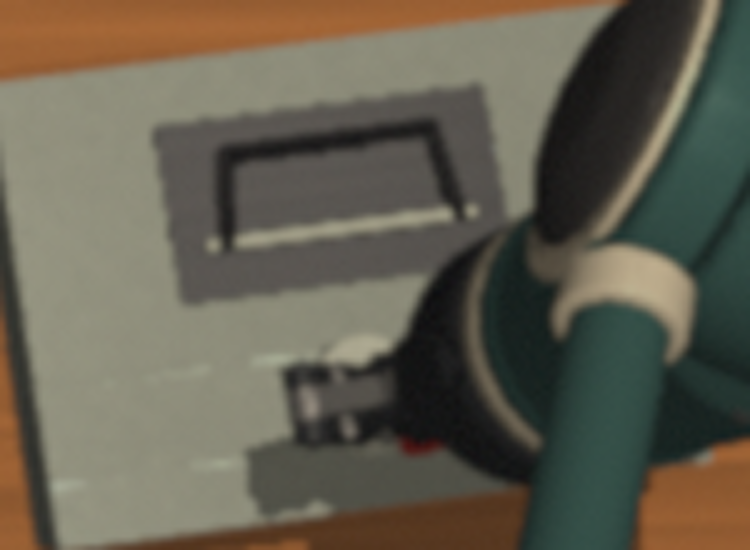

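View pics/s5.png

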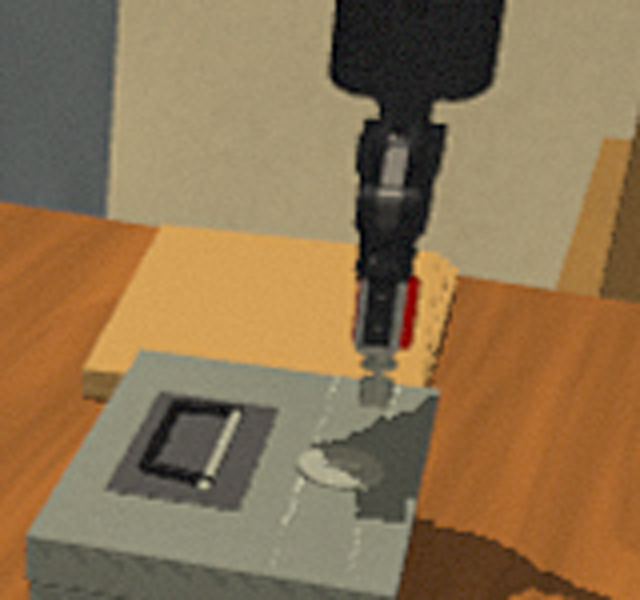

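>>> servo_tool --targets "0.009 -0.03 0.03 -9 -8.5 8 5; 0 0 0 -2 -2 5 5; 0 0 0 0 0 0 5; 0 0 0 0 0 0 5"

```text
time: 6.75
tool_pos: [0.4899, -0.2101, 0.1477]
tcp_rot: [0.143, -3.135, -0.006]
wrist_force: [0.7, -0.2, -0.0]
width: 0.128
```

Run:
```python
from h import *
plan([.489,-.21,.145],96.2,step=20)
```

```text
t 6.75 pos [ 0.4899 -0.2101  0.1477] psi 95.21 z [-0.004  0.003 -1.   ] F [ 0.7 -0.2 -0. ] M [ 0.    0.   -0.02] w 0.128 q6 -2.12
left mm [-0.9  0.1 -2.7]
0.004 -0.003 -0.017 0.9 0.2 2.7
```

>>> servo_tool --targets "0.004 -0.004 -0.02 0.9 0.2 4 5; 0 0 0 0 0 0 5; 0 0 0 0 0 0 5"

```text
time: 7.0
tool_pos: [0.4883, -0.209, 0.1428]
tcp_rot: [0.177, -3.135, -0.001]
wrist_force: [0.3, 0.2, 0.4]
width: 0.129
```

Run:
```python
from h import *
plan([.489,-.21,.138],96.2,step=20)
s=read_camera("side");crop(s,340,90,420,170,9,"pics/s6.png")
st=bot.read_state();p=st["tool_pos"];Rm=R.from_rotvec(st["tcp_rot"])
for d in (11.5,17.5,33.5):
    print(d,[np.round(proj(s,p+Rm.apply([x/1000,0,d/1000])),2).tolist() for x in (-8,0,8)])
print('keyhole',np.round(proj(s,[.4893,-.2101,.093]),2))
a=np.radians(6.2)
print([np.round(proj(s,[.4893+k*np.cos(a),-.2101+k*np.sin(a),.093]),2).tolist() for k in(-.023,-.0095,.0095,.023)])
t=read_camera("top");crop(t,365,220,425,280,10,"pics/t6.png")
```

```text
t 7.0 pos [ 0.4883 -0.209   0.1428] psi 96.46 z [-0.001  0.001 -1.   ] F [0.3 0.2 0.4] M [-0.04  0.   -0.03] w 0.129 q6 -2.13
left mm [ 0.7 -1.  -4.8]
0.001 -0.001 0.005 -0.6 -1.1 4.8
11.5 [[374.07, 138.92], [377.94, 139.46], [381.84, 140.0]]
17.5 [[373.69, 141.58], [377.55, 142.13], [381.43, 142.68]]
33.5 [[372.69, 148.6], [376.51, 149.15], [380.35, 149.71]]
keyhole [375.05 155.77]
[[385.98, 157.44], [379.55, 156.46], [370.57, 155.09], [364.25, 154.12]]
```

View pics/s6.png

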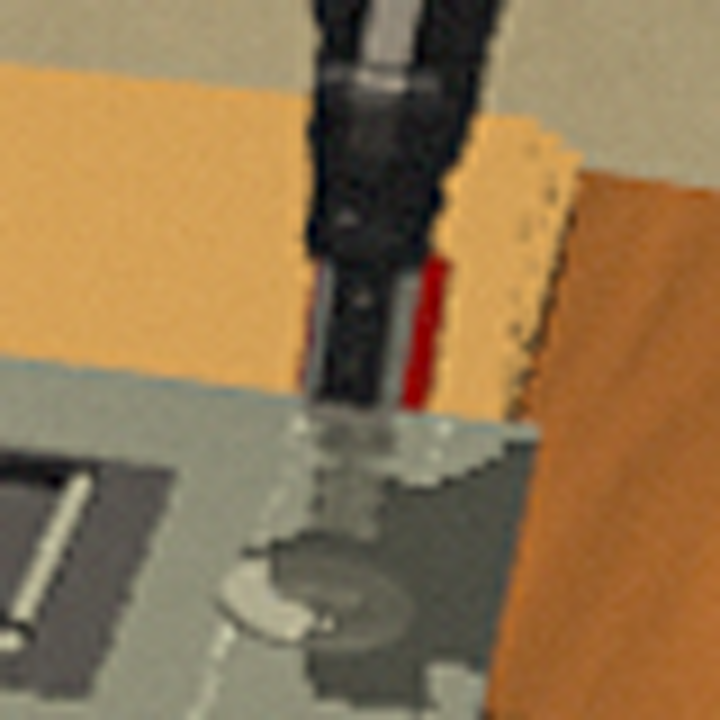

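View pics/t6.png

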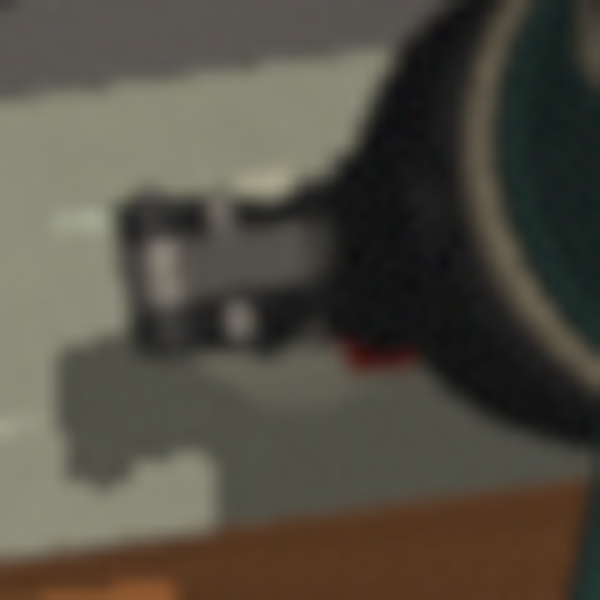

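Run:
```python
from h import *
s=read_camera("side");i=s["image"].astype(int)
for v in range(134,152):
    print(v,i[v,368:392].mean(1).astype(int).tolist())
print('red')
for v in range(118,136,3):
    print(v,[tuple(x) for x in i[v,370:392].tolist()])
st=bot.read_state();p=st["tool_pos"];Rm=R.from_rotvec(st["tcp_rot"])
for z in(-19,-5):
  print('handle',z,[np.round(proj(s,p+Rm.apply([x/1000,y/1000,z/1000])),2).tolist() for x,y in ((-15,6),(15,6),(-15,-6),(15,-6),(-11,6),(11,6))])
```

```text
134 [127, 128, 130, 129, 130, 118, 91, 68, 53, 51, 45, 30, 22, 38, 74, 102, 83, 47, 48, 99, 146, 157, 153, 153]
135 [130, 130, 129, 131, 133, 123, 100, 101, 100, 92, 89, 75, 66, 73, 94, 104, 96, 88, 85, 126, 158, 152, 152, 152]
136 [126, 128, 129, 130, 143, 155, 114, 102, 96, 101, 100, 106, 107, 101, 102, 116, 141, 132, 122, 136, 142, 146, 141, 142]
137 [131, 130, 132, 129, 154, 172, 135, 113, 79, 87, 83, 97, 102, 97, 93, 113, 132, 141, 136, 133, 154, 173, 138, 130]
138 [134, 133, 131, 136, 145, 132, 128, 98, 80, 77, 84, 91, 98, 89, 82, 91, 121, 136, 133, 129, 142, 151, 132, 129]
139 [132, 131, 131, 135, 145, 140, 132, 98, 84, 83, 90, 90, 88, 88, 84, 92, 121, 136, 129, 136, 135, 133, 135, 135]
140 [130, 135, 129, 129, 134, 135, 140, 129, 109, 98, 93, 100, 107, 103, 102, 109, 126, 133, 129, 144, 154, 136, 134, 132]
141 [133, 133, 130, 136, 139, 137, 129, 116, 119, 109, 93, 102, 108, 114, 124, 139, 138, 132, 133, 136, 144, 139, 138, 136]
142 [133, 132, 130, 138, 148, 137, 119, 80, 89, 88, 88, 100, 91, 97, 110, 117, 131, 141, 141, 144, 142, 126, 129, 110]
143 [129, 129, 135, 136, 132, 1
[... 2464 characters left out ...]
 102, 91), (112, 98, 87), (129, 38, 33), (141, 15, 13), (126, 1, 0), (168, 113, 61), (222, 176, 95), (213, 162, 83), (212, 161, 88)]
133 [(181, 148, 96), (186, 156, 103), (180, 147, 96), (144, 111, 87), (90, 88, 80), (49, 50, 45), (12, 15, 18), (21, 25, 27), (26, 28, 26), (27, 23, 26), (22, 28, 25), (30, 30, 28), (80, 79, 73), (110, 112, 97), (121, 91, 86), (144, 8, 7), (136, 0, 0), (144, 65, 34), (184, 131, 72), (219, 170, 93), (214, 163, 88), (211, 159, 86)]
handle -19 [[372.1, 125.44], [387.05, 127.43], [372.92, 123.32], [387.71, 125.26], [374.08, 125.71], [385.04, 127.16]]
handle -5 [[371.21, 131.9], [386.02, 133.92], [372.03, 129.72], [386.69, 131.7], [373.17, 132.16], [384.03, 133.65]]
```

Run:
```python
from h import *
im=cv2.imread("pics/side0.png");g=im.mean(2)
sub=np.zeros(g.shape,bool);sub[146:168,360:392]=g[146:168,360:392]>138
print(blobs(sub,5))
for v in range(150,164):print(v,g[v,360:392].astype(int).tolist())
s=read_camera("side")
for y in(-.2101,-.207):
  for z in(.093,.1175):print(y,z,np.round(proj(s,[.4893,y,z]),2))
```

```text
[([364, 148, 23, 14, 179], [375.31, 155.13]), ([362, 159, 4, 9, 20], [363.4, 163.0])]
150 [133, 131, 134, 132, 128, 130, 129, 131, 142, 143, 127, 127, 130, 132, 132, 128, 127, 128, 129, 130, 130, 130, 131, 127, 138, 159, 150, 131, 133, 132, 134, 131]
151 [128, 132, 131, 131, 129, 128, 128, 140, 157, 141, 138, 139, 141, 146, 140, 139, 139, 138, 136, 127, 128, 128, 131, 130, 152, 173, 139, 129, 132, 132, 134, 131]
152 [132, 133, 131, 126, 130, 130, 135, 154, 170, 155, 160, 163, 162, 161, 165, 166, 157, 154, 149, 140, 135, 134, 127, 128, 142, 160, 136, 132, 131, 134, 131, 134]
153 [131, 130, 132, 131, 132, 147, 153, 164, 157, 158, 160, 161, 157, 158, 162, 161, 160, 161, 160, 161, 162, 155, 142, 135, 142, 156, 124, 130, 133, 131, 128, 131]
154 [131, 128, 130, 133, 139, 163, 164, 160, 160, 155, 157, 167, 159, 144, 153, 154, 159, 160, 161, 157, 158, 166, 162, 149, 148, 150, 132, 128, 129, 133, 127, 130]
155 [129, 127, 131, 128, 143, 162, 161, 159, 159, 153, 152, 163, 146, 109, 127, 132, 150, 168, 164, 160, 158, 161, 163, 160, 151, 139, 130, 132, 130, 129, 129, 129]
156 [128, 129, 132, 123,
[... 709 characters left out ...]
61, 156, 161, 157, 158, 155, 160, 149, 148, 132, 107, 120, 129, 130, 128, 129, 132, 131]
161 [133, 133, 133, 143, 161, 147, 131, 132, 131, 124, 103, 107, 125, 129, 140, 141, 142, 139, 133, 125, 111, 93, 101, 107, 115, 131, 133, 131, 133, 130, 130, 129]
162 [132, 133, 129, 151, 164, 128, 132, 135, 133, 135, 134, 134, 129, 122, 116, 106, 97, 106, 98, 110, 100, 127, 140, 133, 129, 133, 132, 129, 129, 131, 133, 131]
163 [127, 130, 129, 139, 143, 132, 132, 134, 131, 132, 132, 132, 129, 132, 137, 134, 137, 133, 130, 133, 133, 133, 134, 134, 129, 132, 130, 132, 127, 127, 126, 129]
-0.2101 0.093 [375.05 155.77]
-0.2101 0.1175 [376.62 145.2 ]
-0.207 0.093 [374.69 156.36]
-0.207 0.1175 [376.26 145.76]
```

>>> servo_tool --targets "0.001 -0.001 0.005 -3.8 -1.2 5 5; 0 0 0 -0.5 -0.2 5 5; 0 0 0 0 0 0 5; 0 0 0 0 0 0 5"

```text
time: 7.53
tool_pos: [0.4941, -0.2106, 0.133]
tcp_rot: [-0.168, 3.135, -0.003]
wrist_force: [0.7, -0.4, -0.5]
width: 0.133
```

Run:
```python
from h import *
plan([.4913,-.2099,.128],96.2,step=20)
s=read_camera("side");i=s["image"].astype(int)
crop(s,340,90,420,170,9,"pics/s7.png")
for v in range(142,156):
    print(v,i[v,368:388].mean(1).astype(int).tolist())
```

```text
t 7.5333 pos [ 0.4941 -0.2106  0.133 ] psi 96.12 z [ 0.002 -0.002 -1.   ] F [ 0.7 -0.4 -0.5] M [ 0.   -0.05  0.01] w 0.133 q6 -2.13
left mm [-2.8  0.7 -5. ]
-0.002 0.002 -0.001 2.8 1.0 5.0
142 [129, 130, 132, 126, 88, 78, 85, 90, 98, 93, 86, 87, 94, 119, 126, 125, 132, 134, 121, 128]
143 [132, 130, 132, 131, 99, 91, 92, 88, 95, 94, 96, 89, 73, 67, 66, 65, 93, 115, 62, 67]
144 [131, 131, 144, 151, 130, 112, 98, 95, 101, 99, 95, 84, 73, 73, 71, 72, 69, 66, 70, 72]
145 [134, 141, 154, 139, 100, 98, 93, 90, 101, 88, 80, 73, 69, 72, 73, 74, 76, 75, 77, 74]
146 [138, 142, 147, 125, 83, 98, 96, 94, 105, 95, 89, 83, 74, 72, 72, 74, 74, 70, 77, 76]
147 [139, 146, 136, 110, 78, 102, 96, 94, 101, 101, 92, 69, 70, 70, 71, 76, 78, 76, 69, 76]
148 [140, 143, 109, 60, 87, 105, 100, 97, 100, 104, 87, 65, 77, 73, 74, 72, 74, 73, 70, 73]
149 [137, 128, 62, 70, 90, 94, 93, 101, 102, 97, 83, 74, 72, 73, 72, 75, 74, 71, 72, 79]
150 [65, 68, 68, 83, 102, 96, 94, 101, 98, 100, 85, 71, 72, 77, 74, 73, 72, 73, 75, 75]
151 [76, 76, 79, 88, 97, 91, 96, 104, 99, 101, 88, 76, 69, 75, 74, 71, 77, 73, 74, 76]
152 [83, 85, 85, 77, 87, 95, 104, 98, 95, 98, 91, 75, 75, 78, 73, 72, 74, 72, 73, 76]
153 [80, 85, 89, 92, 88, 87, 86, 82, 76, 81, 80, 90, 88, 88, 81, 77, 72, 74, 73, 76]
154 [99, 82, 91, 99, 92, 94, 98, 86, 88, 87, 89, 90, 85, 92, 93, 85, 75, 75, 73, 77]
155 [150, 105, 95, 102, 106, 112, 111, 96, 96, 96, 97, 93, 93, 88, 91, 85, 86, 79, 76, 78]
```

View pics/s7.png

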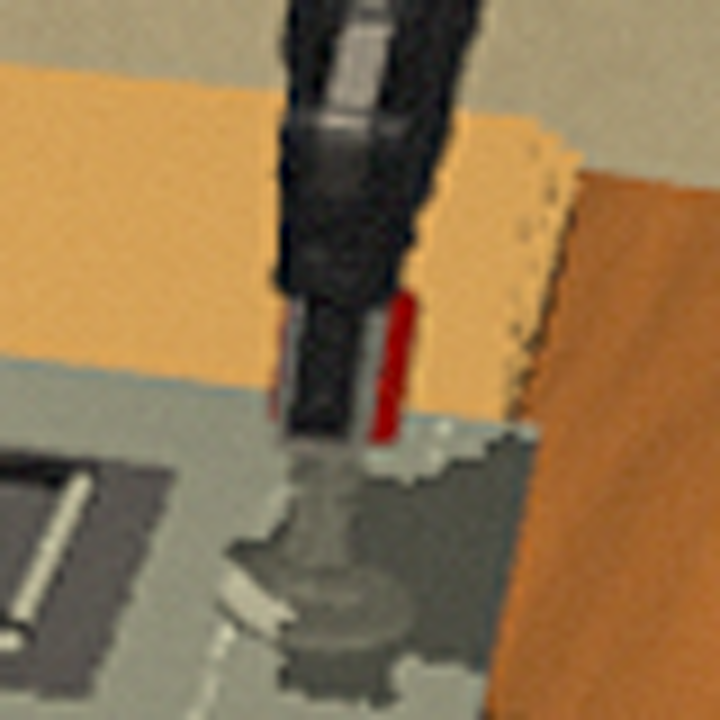

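>>> servo_tool --targets "0 0.002 0 2.6 0.9 1 5; 0 0 0 0 0 0 5; 0 0 0 0 0 0 5"

```text
time: 7.83
tool_pos: [0.4908, -0.2098, 0.1316]
tcp_rot: [0.168, -3.136, 0.002]
wrist_force: [-0.5, 0.2, 0.0]
width: 0.132
```

Run:
```python
from h import *
plan([.4918,-.2099,.128],96.2,step=20)
```

```text
t 7.8333 pos [ 0.4908 -0.2098  0.1316] psi 96.11 z [-0.001 -0.001 -1.   ] F [-0.5  0.2  0. ] M [-0.01 -0.03  0.03] w 0.132 q6 -2.13
left mm [ 1.  -0.1 -3.6]
-0.001 -0.001 -0.001 -0.9 -0.2 3.6
```

>>> servo_tool --targets "0 0 0 -0.7 -0.1 3 5; 0 0 0 0 0 2 5; 0 0 0 0 0 2 5; 0 0 0 0 0 0 5"

```text
time: 8.17
tool_pos: [0.4917, -0.2099, 0.1242]
tcp_rot: [0.167, -3.137, 0.002]
wrist_force: [-1.0, 0.3, -0.8]
width: 0.128
```

Run:
```python
from h import *
plan([.4918,-.2099,.12],96.2,step=20)
```

```text
t 8.1667 pos [ 0.4917 -0.2099  0.1242] psi 96.11 z [-0.    -0.002 -1.   ] F [-1.   0.3 -0.8] M [-0.05 -0.   -0.01] w 0.128 q6 -2.13
left mm [ 0.1 -0.  -4.2]
-0.002 -0.0 -0.002 -0.1 -0.0 4.2
```

>>> servo_tool --targets "0 0 0 0 0 1.5 5; 0 0 0 0 0 1.5 5; 0 0 0 0 0 0 5"

```text
time: 8.42
tool_pos: [0.4916, -0.2099, 0.1207]
tcp_rot: [0.167, -3.137, 0.002]
wrist_force: [-0.0, -1.3, 0.2]
width: 0.131
```

Run:
```python
from h import *
plan([.4918,-.2099,.1185],96.2,step=20)
s=read_camera("side");crop(s,340,90,420,170,9,"pics/s8.png")
```

```text
t 8.4167 pos [ 0.4916 -0.2099  0.1207] psi 96.11 z [-0.001 -0.001 -1.   ] F [-0.  -1.3  0.2] M [ 0.06 -0.02 -0.04] w 0.131 q6 -2.13
left mm [ 0.2 -0.  -2.2]
-0.001 -0.001 -0.002 -0.2 -0.1 2.2
```

View pics/s8.png

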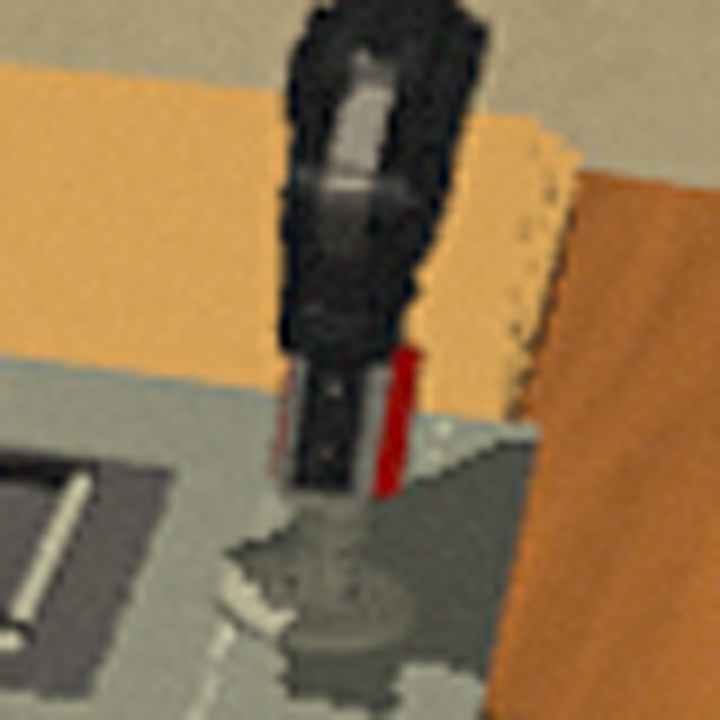

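>>> servo_tool --targets "0 0 0 0 0 1.5 5; 0 0 0 0 0 1.5 5"

```text
time: 8.63
tool_pos: [0.492, -0.21, 0.118]
tcp_rot: [-0.168, 3.137, -0.003]
wrist_force: [0.3, 0.2, 1.5]
width: 0.13
```

>>> servo_tool --targets "0 0 0 0 0 1.5 5; 0 0 0 0 0 1.5 5"

```text
time: 8.8
tool_pos: [0.4926, -0.2105, 0.1157]
tcp_rot: [-0.168, 3.136, -0.005]
wrist_force: [-2.6, 1.5, 7.1]
width: 0.13
```

>>> servo_tool --targets "0 0 0 1.8 0 0.5 5; 0 0 0 1 0 0.7 5; 0 0 0 -1.8 0 0.7 5; 0 0 0 -1.2 0 0.7 5; 0 0 0 1.2 0 0.7 5"

```text
time: 9.22
tool_pos: [0.4926, -0.211, 0.1151]
tcp_rot: [-0.167, 3.134, -0.006]
wrist_force: [2.8, 2.9, 4.5]
width: 0.132
```

```bash
python3 -c "
from h import *
plan([.4920,-.2099,.1045],96.2,step=2,n=1)"
```

```text
t 9.2167 pos [ 0.4926 -0.211   0.1151] psi 96.11 z [ 0.003 -0.004 -1.   ] F [2.8 2.9 4.5] M [ 0.48 -0.56  0.  ] w 0.132 q6 -2.13
left mm [ -0.6   1.1 -10.6]
-0.004 0.003 -0.002 0.1 0.2 2.0
```

>>> servo_tool --targets "-0.004 0.003 0 0.4 0.8 0 5; 0 0 0 0 0 1 5; 0 0 0 0 0 1 5"

```text
time: 9.47
tool_pos: [0.4929, -0.2108, 0.1144]
tcp_rot: [-0.168, 3.136, -0.002]
wrist_force: [-1.9, 0.4, 7.9]
width: 0.133
```

```bash
python3 -c "
from h import *
plan([.4920,-.2099,.1045],96.2,step=30,n=1)"
```

```text
t 9.4667 pos [ 0.4929 -0.2108  0.1144] psi 96.13 z [ 0.001 -0.001 -1.   ] F [-1.9  0.4  7.9] M [ 0.19  0.32 -0.03] w 0.133 q6 -2.13
left mm [-0.9  0.9 -9.9]
-0.001 0.001 -0.001 0.9 1.1 9.9
```

Run:
```python
from h import *
s=read_camera("side");crop(s,340,90,420,170,9,"pics/s9.png")
st=bot.read_state();p=st["tool_pos"];Rm=R.from_rotvec(st["tcp_rot"])
for d in(-37,-19,0,10):print(d,np.round(proj(s,p+Rm.apply([.015,-0.0,d/1000])),1))
```

```text
-37 [384.6 130.6]
-19 [383.3 138.8]
0 [382.  147.2]
10 [381.3 151.5]
```

View pics/s9.png

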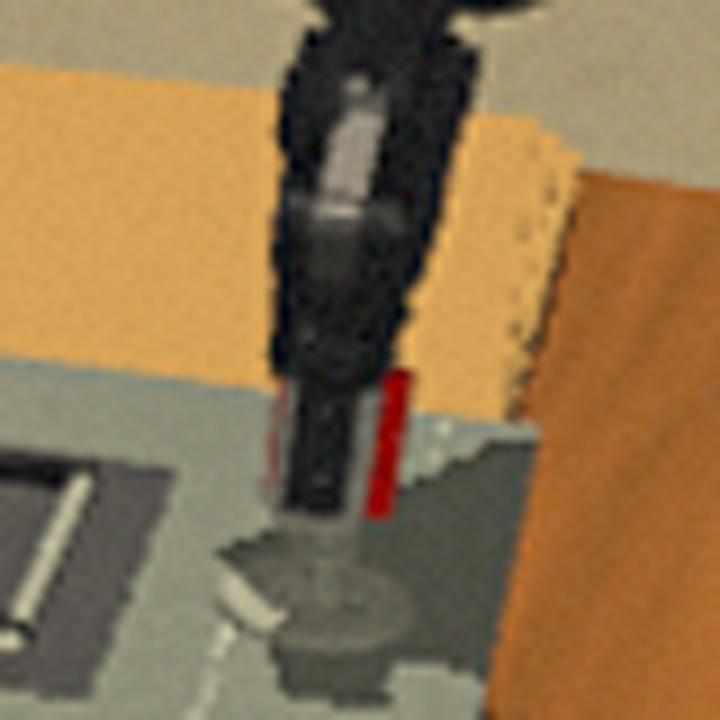

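>>> servo_tool --targets "0 0 0 1.2 0.6 -0.5 5; 0 0 0 0 0 0.8 5; 0 0 0 0 0 0.8 5"

```text
time: 9.77
tool_pos: [0.4929, -0.2108, 0.114]
tcp_rot: [-0.168, 3.134, -0.003]
wrist_force: [-1.5, 1.0, 7.2]
width: 0.132
```

```bash
python3 -c "
from h import *
plan([.4920,-.2099,.1045],96.2,step=30,n=1)"
```

```text
t 9.7667 pos [ 0.4929 -0.2108  0.114 ] psi 96.12 z [ 0.004 -0.002 -1.   ] F [-1.5  1.   7.2] M [ 0.21  0.15 -0.01] w 0.132 q6 -2.13
left mm [-0.9  0.9 -9.5]
-0.002 0.003 -0.001 0.8 1.0 9.4
```

>>> servo_tool --targets "0 0 0 2.5 0.3 0.3 5; 0 0 0 2.5 0 0.3 5"

```text
time: 9.93
tool_pos: [0.4903, -0.2111, 0.1137]
tcp_rot: [-0.166, 3.128, -0.004]
wrist_force: [7.4, 2.6, -0.3]
width: 0.136
```

>>> servo_tool --targets "0 0 0 -2.5 0 0.8 5; 0 0 0 -2.5 0 0.8 5"

```text
time: 10.1
tool_pos: [0.4927, -0.2104, 0.1111]
tcp_rot: [-0.168, 3.133, -0.003]
wrist_force: [-4.4, -2.7, 3.0]
width: 0.132
```

>>> servo_tool --targets "0 0 0 2.5 0 0.8 5; 0 0 0 0 0 0.8 5"

```text
time: 10.27
tool_pos: [0.4913, -0.211, 0.1096]
tcp_rot: [-0.167, 3.131, -0.004]
wrist_force: [2.0, 1.9, 6.5]
width: 0.131
```

>>> servo_tool --targets "0 0 0 2.2 0.3 0.3 5; 0 0 0 1 0 0.5 5"

```text
time: 10.43
tool_pos: [0.4907, -0.211, 0.1098]
tcp_rot: [-0.166, 3.126, -0.005]
wrist_force: [2.9, 1.7, 2.0]
width: 0.129
```

>>> servo_tool --targets "0 0 0 -2.5 0 0.8 5; 0 0 0 -2 0 0.8 5"

```text
time: 10.6
tool_pos: [0.4926, -0.2105, 0.1079]
tcp_rot: [-0.167, 3.131, -0.004]
wrist_force: [-4.6, -0.5, 6.5]
width: 0.134
```

>>> servo_tool --targets "0 0 0 2 0 0.8 5; 0 0 0 0 0 0.8 5"

```text
time: 10.77
tool_pos: [0.4912, -0.2108, 0.1063]
tcp_rot: [-0.167, 3.13, -0.005]
wrist_force: [2.9, 1.5, 0.8]
width: 0.131
```

```bash
python3 -c "
from h import *
plan([.4920,-.2099,.1045],96.2,step=30,n=1)"
```

```text
t 10.7667 pos [ 0.4912 -0.2108  0.1063] psi 96.11 z [ 0.007 -0.003 -1.   ] F [2.9 1.5 0.8] M [ 0.12 -0.41 -0.01] w 0.131 q6 -2.13
left mm [ 0.8  0.9 -1.8]
-0.003 0.007 -0.002 -0.9 0.8 1.8
```

>>> servo_tool --targets "-0.003 0.006 0 -0.6 0 1 5; 0 0 0 0 0 1 5; 0 0 0 0 0 1 5"

```text
time: 11.02
tool_pos: [0.4915, -0.2108, 0.1031]
tcp_rot: [0.168, -3.136, 0.0]
wrist_force: [-2.3, 2.4, 15.2]
width: 0.131
```

>>> servo_tool --targets "0 0 0 0 0 1 5; 0 0 0 0 0 1 5"

```text
time: 11.18
tool_pos: [0.4915, -0.2108, 0.1031]
tcp_rot: [0.168, -3.135, -0.001]
wrist_force: [-2.5, 2.3, 9.7]
width: 0.132
```

Run:
```python
from h import *
plan([.4920,-.2099,.1045],96.2,step=30,n=1)
s=read_camera("side");crop(s,340,90,420,170,9,"pics/s10.png")
```

```text
t 11.1833 pos [ 0.4915 -0.2108  0.1031] psi 96.13 z [-0.002  0.    -1.   ] F [-2.5  2.3  9.7] M [ 0.28  0.18 -0.  ] w 0.132 q6 -2.13
left mm [0.5 0.9 1.4]
0.001 -0.002 -0.001 -0.6 0.9 -1.4
```

View pics/s10.png

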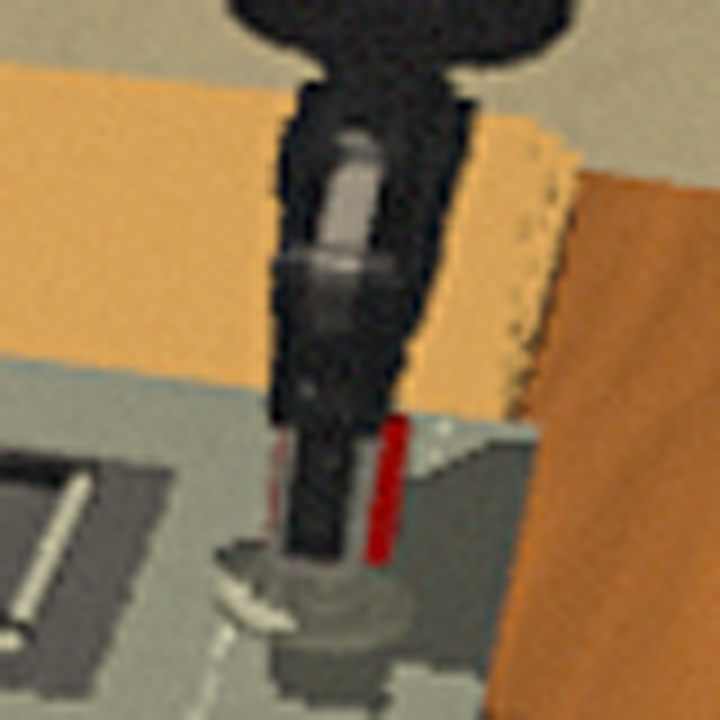

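The key hit a firm stop at TCP z 0.1031, which is 1.4 mm beyond the predicted home, and it didn't move under 15 N. Next is the turn, about the key axis, which sits about +2 mm along tool x from the TCP.

>>> servo_tool --targets "0 0 0.06 -0.3 0 0.4 5; 0 0 0.08 0 -0.15 0.4 5; 0 0 0.08 0 -0.16 0.4 5" --newtons 90

```text
time: 11.48
tool_pos: [0.4918, -0.2113, 0.1032]
tcp_rot: [-0.188, -3.133, 0.0]
wrist_force: [0.1, 1.3, 6.2]
width: 0.125
```

Run:
```python
from h import *
plan([.4920,-.2099,.1031],96.2,step=30,n=0)
```

```text
t 11.4833 pos [ 0.4918 -0.2113  0.1032] psi 83.15 z [-0.003 -0.    -1.   ] F [0.1 1.3 6.2] M [ 0.17 -0.08  0.02] w 0.125 q6 -1.9
left mm [ 0.2  1.4 -0.1]
```

>>> servo_tool --targets "0 0 0.1 0 -0.2 0.4 5; 0 0 0.1 0 -0.2 0.4 5; 0 0 0.1 0 -0.2 0.4 5"

```text
time: 11.73
tool_pos: [0.4915, -0.2117, 0.1032]
tcp_rot: [-0.674, -3.064, 0.001]
wrist_force: [0.4, 1.5, 5.9]
width: 0.129
```

Run:
```python
from h import *
plan([.4920,-.2099,.1031],96.2,step=30,n=0)
s=read_camera("side");crop(s,340,90,420,170,9,"pics/s11.png")
```

```text
t 11.7333 pos [ 0.4915 -0.2117  0.1032] psi 65.19 z [-0.005  0.    -1.   ] F [0.4 1.5 5.9] M [ 0.19 -0.15  0.04] w 0.129 q6 -1.59
left mm [ 0.5  1.8 -0.1]
```

View pics/s11.png

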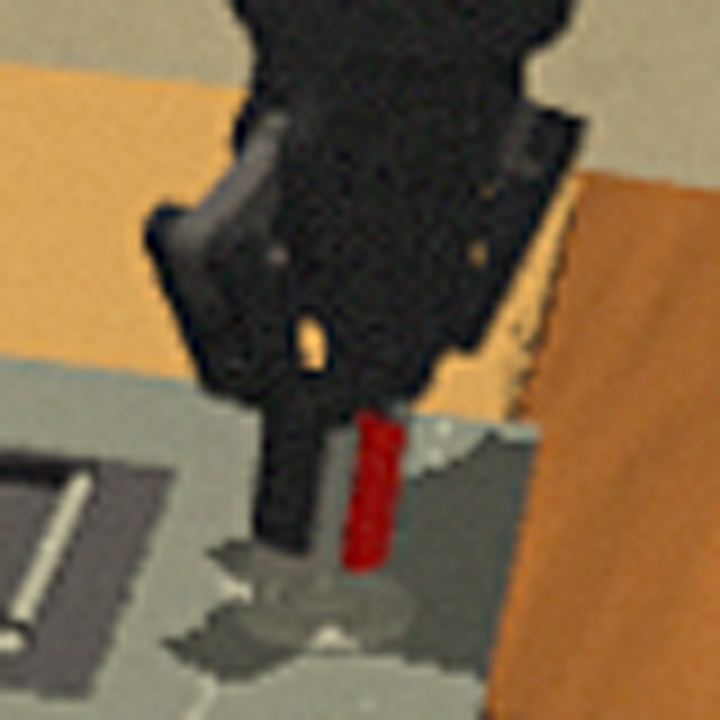

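>>> servo_tool --targets "0 0 0.12 0 -0.25 0.4 5; 0 0 0.12 0 -0.25 0.4 5; 0 0 0.12 0 -0.25 0.4 5; 0 0 0.12 0 -0.25 0.4 5"

```text
time: 12.12
tool_pos: [0.4908, -0.2122, 0.1032]
tcp_rot: [-1.407, -2.803, 0.003]
wrist_force: [-0.6, 0.5, 5.1]
width: 0.127
```

Run:
```python
from h import *
plan([.4920,-.2099,.1031],96.2,step=30,n=0)
```

```text
t 12.1167 pos [ 0.4908 -0.2122  0.1032] psi 36.69 z [-0.006  0.001 -1.   ] F [-0.6  0.5  5.1] M [ 0.27 -0.07  0.09] w 0.127 q6 -1.09
left mm [ 1.2  2.3 -0.1]
```

>>> servo_tool --targets "0 0 0.12 0 -0.25 0.4 5; 0 0 0.12 0 -0.25 0.4 5; 0 0 0.1 0 -0.2 0.4 5"

```text
time: 12.37
tool_pos: [0.4902, -0.2123, 0.1032]
tcp_rot: [-1.88, -2.509, 0.005]
wrist_force: [0.4, 0.6, 4.7]
width: 0.131
```

Run:
```python
from h import *
plan([.4920,-.2099,.1031],96.2,step=30,n=0)
```

```text
t 12.3667 pos [ 0.4902 -0.2123  0.1032] psi 16.32 z [-0.007  0.001 -1.   ] F [0.4 0.6 4.7] M [ 0.17 -0.15  0.15] w 0.131 q6 -0.74
left mm [ 1.8  2.4 -0.1]
```

Mz is climbing slowly (0.15 N m), as a spring would. I'll creep the rest of the way to the stop.

>>> servo_tool --targets "0 0 0.08 0 -0.15 0.4 5; 0 0 0.08 0 -0.15 0.4 5"

```text
time: 12.53
tool_pos: [0.4899, -0.2123, 0.1032]
tcp_rot: [-2.084, -2.342, 0.006]
wrist_force: [1.3, 1.0, 5.2]
width: 0.124
```

Run:
```python
from h import *
plan([.4920,-.2099,.1031],96.2,step=30,n=0)
```

```text
t 12.5333 pos [ 0.4899 -0.2123  0.1032] psi 6.66 z [-0.008  0.001 -1.   ] F [1.3 1.  5.2] M [ 0.14 -0.11  0.1 ] w 0.124 q6 -0.57
left mm [ 2.1  2.4 -0.1]
```

>>> servo_tool --targets "0 0 0.06 0 -0.1 0.4 5; 0 0 0.06 0 -0.1 0.4 5"

```text
time: 12.7
tool_pos: [0.4897, -0.2122, 0.1032]
tcp_rot: [-2.226, -2.207, 0.008]
wrist_force: [1.1, 2.0, 6.2]
width: 0.125
```

Run:
```python
from h import *
plan([.4920,-.2099,.1031],96.2,step=30,n=0)
s=read_camera("side");crop(s,340,90,420,170,9,"pics/s12.png")
```

```text
t 12.7 pos [ 0.4897 -0.2122  0.1032] psi -0.5 z [-0.008  0.001 -1.   ] F [1.1 2.  6.2] M [ 0.33 -0.18  0.87] w 0.125 q6 -0.44
left mm [ 2.3  2.3 -0.1]
```

View pics/s12.png

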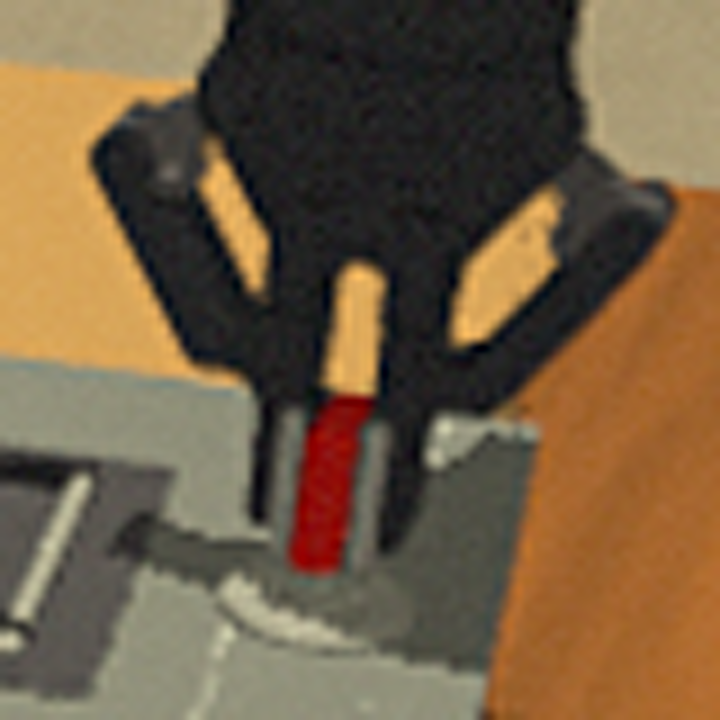

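>>> servo_tool --targets "0 0 0.03 0 0 0.4 5; 0 0 0.03 0 0 0.4 5; 0 0 0.03 0 0 0.4 5"

```text
time: 13.0
tool_pos: [0.4897, -0.2121, 0.1033]
tcp_rot: [-2.32, -2.108, 0.012]
wrist_force: [1.5, 1.1, 6.1]
width: 0.128
```

Run:
```python
from h import *
plan([.4920,-.2099,.1031],96.2,step=30,n=0)
t=read_camera("top");
for k in range(8): read_camera("side")
plan([.4920,-.2099,.1031],96.2,step=30,n=0)
s=read_camera("side")
cv2.imwrite("pics/t13.png",t["image"][:,:,::-1]);cv2.imwrite("pics/s13.png",s["image"][:,:,::-1])
```

```text
t 13.0 pos [ 0.4897 -0.2121  0.1033] psi -5.47 z [-0.01 -0.   -1.  ] F [1.5 1.1 6.1] M [ 0.34 -0.19  1.48] w 0.128 q6 -0.35
left mm [ 2.3  2.2 -0.2]
t 13.45 pos [ 0.4898 -0.2128  0.1032] psi -5.52 z [-0.009 -0.001 -1.   ] F [ 0.8 -1.4  4.3] M [-0.34 -0.11  0.95] w 0.129 q6 -0.35
left mm [ 2.2  2.9 -0.1]
```

View pics/s13.png

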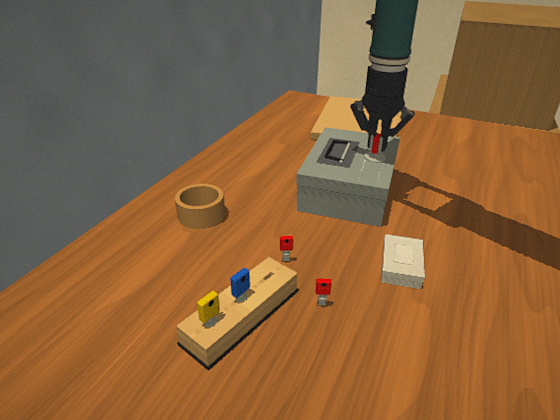

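View pics/t13.png

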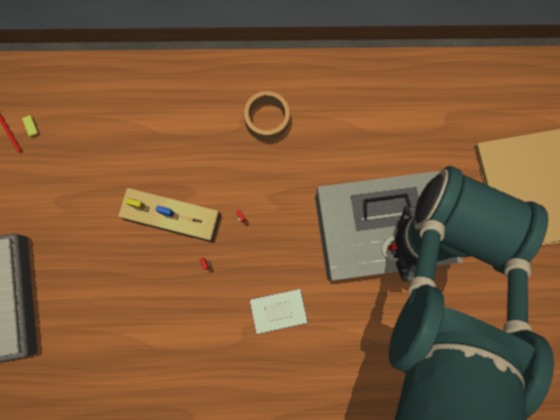

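Run:
```python
from h import *
for k in range(3):
    for j in range(8): s=read_camera("side")
    plan([.4920,-.2099,.1031],96.2,step=30,n=0)
crop(s,340,90,420,170,9,"pics/s14.png")
```

```text
t 13.9 pos [ 0.4898 -0.2128  0.1032] psi -5.52 z [-0.009 -0.001 -1.   ] F [-0.  -0.9  5.8] M [-0.37 -0.12  0.89] w 0.129 q6 -0.35
left mm [ 2.2  2.9 -0.1]
t 14.3 pos [ 0.4898 -0.2128  0.1032] psi -5.52 z [-0.009 -0.001 -1.   ] F [ 0.2 -1.9  4.1] M [-0.28 -0.12  0.83] w 0.128 q6 -0.35
left mm [ 2.2  2.9 -0.1]
t 14.7 pos [ 0.4898 -0.2128  0.1032] psi -5.52 z [-0.009 -0.001 -1.   ] F [ 0.8 -1.4  4.5] M [-0.33 -0.15  0.93] w 0.131 q6 -0.35
left mm [ 2.2  2.9 -0.1]
```

View pics/s14.png

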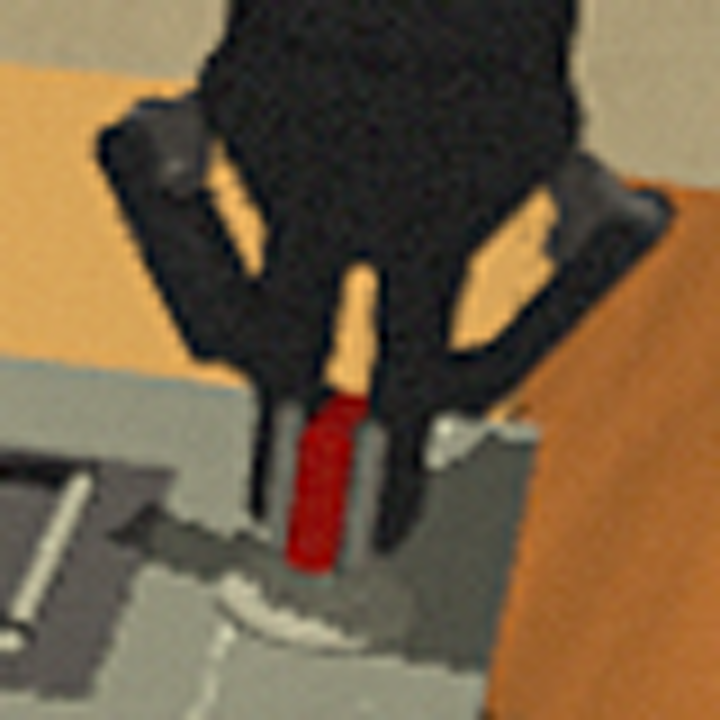

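The hold is steady: for 1.2 s the yaw stayed at −5.52°, with about 0.9 N m against the stop and about 5 N down. The key is home and still gripped, so I'm handing in.

```bash
python3 -c "
from workcell import finish_job
print(finish_job())"
```

```text
the job is handed in; nothing more can be done
None
```

I put the large red key from the block fully home in the cash box lock and turned it clockwise to the stop. I handed in at about 14.7 s with the key still gripped and held there. It went in past both sets of pins with light presses and small shifts along the slot. I have no direct reading of the latch or the lock angle.

**Last checks**
- **Home:** the key stopped firmly at TCP z 0.1031. That is 1.4 mm lower than I predicted, which I put down to error in the grasp height. It did not move under about 15 N, the highest push I saw.
- **Turn:** the gripper turned about 102° in all. Resistance rose gently like a spring, up to about 0.15 N m, then jumped to 0.87 N m at about 97°, which I took as the stop.
- **Hold:** over the last 1.2 s nothing moved, at about 0.9 N m against the stop and about 5 N down. That is well above the spring's 0.12 N m.
- **Rest of the scene:** the last overall pictures show the yellow and blue keys, tape roll, label box and small red keys where they were.

**Less certain:** the gripper turned 5° more after the stop, peaking at 1.5 N m. That is more than was needed, and the handle may have shifted slightly between the pads.

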